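# Index the specimen disc back to the viewer against its ratchet

### The arm

A 6-joint arm with a two-finger parallel gripper is mounted at the origin on the work surface. World frame = base frame: x ahead of the robot, y to its left, z up, the work surface at z = 0. Lengths are in m, angles in rad, forces in N, time in s.
With the tool pointing down it reaches from about 0.3 to 0.85 m from the base axis. Payload 4.2 kg.
Tool frame: the origin (TCP) lies at the very end of the fingers, on their centre line; the grasp point (between the pads) lies 19 mm behind it; z points along the fingers, y is the direction in which the jaws open and shut (so a half turn about z gives the same grasp; the last joint's range is limited). The gripper opens to 91 mm and grips with 3 to 60 N. Pads are 32 mm wide; open, the fingers measure 118 mm over their backs; the gripper's body (76 mm by 178 mm) begins 60 mm behind the grasp point.
Start: joints at [1.206, 0.32, 1.565, -0, 1.257, -0.02], TCP at [0.194, 0.541, 0.214] pointing down, gripper open.
Joint ranges: [-3.11, 3.11], [-0.84, 2.01], [0.21, 2.61], [-1.34, 4.49], [0.05, 2.63], [-2.56, 2.56]. Speed limits (rad/s): [2.57, 2.57, 3.14, 3.14, 3.14, 3.14].

### API

Orientations are given as a unit quaternion [w, x, y, z].
In Python, from rig import observe, grab_frame, sign_off gives the robot as it stands. The module is installed in compiled form; this text tells all that it offers.
- The arm moves only by the tool jog_arm, never from a script. Its argument "commands" is a list of rows, each an object of numbers: "dx", "dy", "dz": the shift along the world's x, y, z in mm; "rx", "ry", "rz": the turn, a rotation vector about the world's x, y, z in rad; "grip": the opening, from 0 (shut) to 1 (fully open). A call has 1 to 5 rows; each row is the pose to reach, as a shift and turn from the pose commanded when the call began; what a row does not reach only later rows make up. A row lasts 1/10 s, in which the tool goes at most 50 mm and 8.59 degrees, less where a joint would pass 70% of its speed; a pose out of reach is approached as far as the arm can. A call with a gripper value outside its range is refused whole. The fingers move at their own pace and stop on an object; "grip_force" is the grip in N (left out, the last holds). Time passes only in rows, so rows that repeat a pose let the fingers close. It gives the time, the measured TCP pose, the force and the opening at its end, in the units of the state.
- observe(): the state, without advancing time (a new reading comes with each control period).
- grab_frame(name): name is "scene" or "top"; returns a dict with "frame" (384x512x3 uint8, red, green, blue), "z_map" (384x512 float32, m along the optical axis (not along the pixel's ray), 0 where there is no reading), "fx", "fy", "cx", "cy" (pixels), "world_to_cam" (4x4, takes a point from world to camera coordinates). Camera axes: x right, y up, looking along -z (the intrinsics and any distortion apply to the point x, -y, -z); pixel columns grow to the right and rows downward; lengths in m; the calibration is good to about 2 mm. A picture is of the moment at which its call begins.
- sign_off(): hands the job in, once; it reports no verdict.
The state is a dict: "time": time; "qpos": joint angles; "joint_vel": joint speeds; "tau": joint torques, N m; "tool_pos": TCP position; "tcp_rot": TCP orientation; "contact_force": force on the tool from outside, world axes, zero at the start; "ft_torque": the same for the moment, N m; "opening": opening from 0.0 (shut) to 1.0 (fully open).
Only numpy, scipy, OpenCV 4.12 (cv2) and the standard library are available. Lean on these libraries where they do the work, as an engineer would, in place of code of your own. Each camera call takes 0.05 s, during which the arm holds its last target.

### The job

The ratcheted specimen disc on the microscope stage has been clicked on too far. Flip its pawl clear so that it stays clear, turn the disc by its wing knob all the way back to its stop, flip the pawl in again, and then advance the disc (counter-clockwise seen from above) with the pawl clicking from tooth to tooth until the glass slide on it points at the viewer, the post with the wide lens head. Finish with the disc eased back so that its tooth rests on the engaged pawl, let go, and leave the things around the stage where they stand.

Things in the scene. Friction and masses are not known exactly. Their poses are not given: they have to be found in the camera images.
- stage: fixed square base plate, dark steel, 290 x 290 x 16 mm, lying on the bench; origin at the centre of its underside, on the vertical axis of the disc; z up. It carries the disc, the pawl (its tab at the -x, +y corner) and three posts on the +x side.
- disc (a joint): turn of the specimen disc, rad: 0 at the backward stop, growing forward = counter-clockwise from above; far stop 3.1. Friction (about 0.12 N m, up to 0.35 while the pawl climbs a tooth) holds it where it is left. With the pawl in it turns back only until the last clicked tooth meets the pawl: at 0.42, 0.95, 1.47, 1.99, 2.52 or 3.04 (teeth 1 to 6, to 0.02). Starts at 2.2 to 2.85.
- teeth (a point): point on the disc's axis at the height of its teeth, 35 mm above the bench. The disc is 192 mm across the tooth tips, 25 to 49 mm above the bench, with 12 saw teeth, 13 mm deep and 0.524 rad apart. A tooth clicks in as the disc passes its rest angle (surely 0.03 rad later); before that the disc still turns back to the tooth before. Axes as knob_grip.
- knob_grip (a point): point on the disc's axis at the height to grip its knob, 91 mm above the bench. The knob is an upright grey wing (bar) fixed on the disc: 64 mm long, 16 mm thick, 67 to 109 mm above the bench, centred on the axis. x runs along the wing and out through the middle of the glass slide; y is across the wing, z up.
- slide (a point): centre of the top of the glass slide on the disc, 56 mm from the axis, 54 mm above the bench: a 52 x 30 mm metal holder with a pointed outer end, lying radially. Round recesses mark the disc's other places. Axes as knob_grip (x outward).
- pawl (a joint): angle of the steel pawl about its vertical pivot, rad: 0 fully in (tip between the teeth), 0.7 fully clear at its stop; it turns clockwise from above as it is cleared. An over-centre spring (middle 0.38) snaps it to the nearer end and keeps it there; clicking over a tooth lifts it to about 0.2. About 3 N at the tab overcomes the spring, either way.
- pawl_tab (a point): point on the pawl's upright steel tab, 83 mm above the bench. Tab 10 mm (x) by 22 mm (y), 34 to 98 mm above the bench, 58 mm from the pivot, away from the tip. In the stage's frame: (-108, 118) mm with the pawl in; clearing moves it about 40 mm along an arc towards +x, to (-70, 107) mm. Its axes turn with the pawl and equal the stage's at angle 0.
- pawl_pivot (a point): axis of the pawl's pivot, fixed on the base plate at (-104.5, 60) mm in the stage's frame, 45 mm above the bench; the short sprung strut beside it is the over-centre spring
- viewer: fixed black post, 100 mm tall, 14 mm stem with a wide round lens head (38 mm), glass on top; origin on its axis at its foot, 16 mm above the bench. The three posts stand 125 mm from the disc's axis at -30, 0 and +30 degrees from the stage's +x, in varying order. The slide points straight at a post when tooth 2 (-30), 3 (0) or 4 (+30) rests on the pawl.
- ballpost: fixed black post, slim stem with a ball of 26 mm on top, 81 mm tall; origin at its foot
- stubpost: fixed black plain cylinder, 24 mm across, 40 mm tall; origin at its foot
- slidebox: loose closed slide box, 87 x 122 x 34 mm, grey with a white lid, lying beside the stage; origin at the centre of its underside; not to be disturbed
- oilbottle: loose amber bottle, 48 mm across, 95 mm tall; origin at the centre of its underside; not to be disturbed
- eyepiece: loose black eyepiece standing on end, 42 mm across, 64 mm tall; origin at the centre of its underside; not to be disturbed

How it is judged:
On the way, in this order (a step that is already met when the one before it is completed fails the run):
1. the pawl is flipped clear (value of joint pawl above 0.6 rad), for 0.2 s.
2. the disc is turned back to its stop (within 0.06 rad) (value of joint disc below 0.06 rad), for 0.1 s.
3. the pawl is in again, the disc still at its stop (within 0.2 rad) (value of joint pawl below 0.06 rad and value of joint disc below 0.2 rad), for 0.2 s.
4. the disc is turned forward to the first tooth with the pawl in (value of joint disc above 0.38 rad and value of joint pawl below 0.3 rad), for 0.05 s.
At the end, for the whole second after the job is handed in: the slide points at the viewer's axis to within 5 mm sideways (which it does with the right tooth resting on the pawl), the pawl is fully in (below 0.06 rad) and the disc is at rest, released (y of viewer in the frame of knob_grip between -0.005 and 0.005 m and x of viewer in the frame of knob_grip above 0.1 m and value of joint pawl below 0.06 rad and velocity of joint disc between -0.05 and 0.05 rad/s); the robot touches nothing.
It fails at once if a bystander (slide box, bottle, eyepiece) is moved by more than 20 mm (distance of any of slidebox, oilbottle, eyepiece from where it was at the start of the episode above 0.02 m).
It fails at once if the viewer is struck harder than 20 N (contact force between viewer and the arm above 20 N).
It also fails if it takes over 72 s, if anything falls off the work surface, if the arm or the gripper's body presses on something with over 40 N, if the wrist force passes 120 N, or if a joint passes its speed limit or range.

## Working session

There is one attempt and no reset: what is moved stays moved. The work goes in short steps, Python scripts to look and compute and a tool call to move; the robot and the scene stay as the last step left them, time stands still between calls to the robot, and variables do not carry over. Pictures are saved under pics/ and viewed, and the job is handed in when it is done.

Besides the shell and the picture viewer there is one more tool, called after ">>>" by a JSON object that holds its "op" and its "data". jog_arm: Moves the arm, as the interface text tells. Its arguments: {"type":"object","properties":{"commands":{"type":"array","items":{"type":"object","properties":{"dx":{"type":"number"},"dy":{"type":"number"},"dz":{"type":"number"},"rx":{"type":"number"},"ry":{"type":"number"},"rz":{"type":"number"},"grip":{"type":"number"}}}},"grip_force":{"type":"number"}},"required":["commands"]}

```bash
mkdir -p pics; python3 - <<'E'
from rig import observe, grab_frame
import cv2,numpy as np,pickle
s=observe();print(s)
for n in("scene","top"):
    f=grab_frame(n);pickle.dump(f,open(f'{n}0.pkl','wb'))
    cv2.imwrite(f'pics/{n}0.png',cv2.resize(f['frame'][:,:,::-1],(800,600),interpolation=cv2.INTER_CUBIC))
    print(n,f['fx'],f['fy'],f['cx'],f['cy'],np.round(f['world_to_cam'],4).tolist(), f.keys())
E
```

```text
{'time': 0.0, 'qpos': array([ 1.20600928e+00,  3.20297949e-01,  1.56569387e+00, -1.15744556e-05,
        1.25739561e+00, -1.99651481e-02]), 'joint_vel': array([ 1.09828162e-03, -8.85049183e-05,  1.94007077e-04, -7.68571306e-04,
       -1.78351960e-03, -6.78481177e-04]), 'tau': array([-9.52630580e-04, -4.12462556e+01, -2.31972277e+01,  7.27437995e-02,
        4.57263901e-02, -1.17679328e-04]), 'tool_pos': array([0.19416693, 0.5406778 , 0.21311105]), 'tcp_rot': array([-1.66170867e-04,  1.71556218e-01,  9.85173923e-01, -8.81885570e-04]), 'contact_force': array([ 0.2347599 , -0.029109  , -0.11217637]), 'ft_torque': array([ 0.04070838, -0.07000108,  0.04621954]), 'opening': 0.9996209450990287}
scene 402.3240946746868 402.3240946746868 253.63648790035217 195.96215236186066 [[-0.7341, 0.679, 0.0095, 0.4273], [-0.5065, -0.5568, 0.6583, 0.2346], [0.4523, 0.4784, 0.7527, -1.1645], [0.0, 0.0, 0.0, 1.0]] dict_keys(['frame', 'z_map', 'fx', 'fy', 'cx', 'cy', 'world_to_cam'])
top 382.3516065407008 382.3516065407008 254.87321173721958 187.9243344905062 [[0.0006, -0.9999, -0.0123, 0.0206], [0.9994, 0.0001, 0.0355, -0.5686], [-0.0355, -0.0123, 0.9993, -1.0925], [0.0, 0.0, 0.0, 1.0]] dict_keys(['frame', 'z_map', 'fx', 'fy', 'cx', 'cy', 'world_to_cam'])
```

View pics/scene0.png

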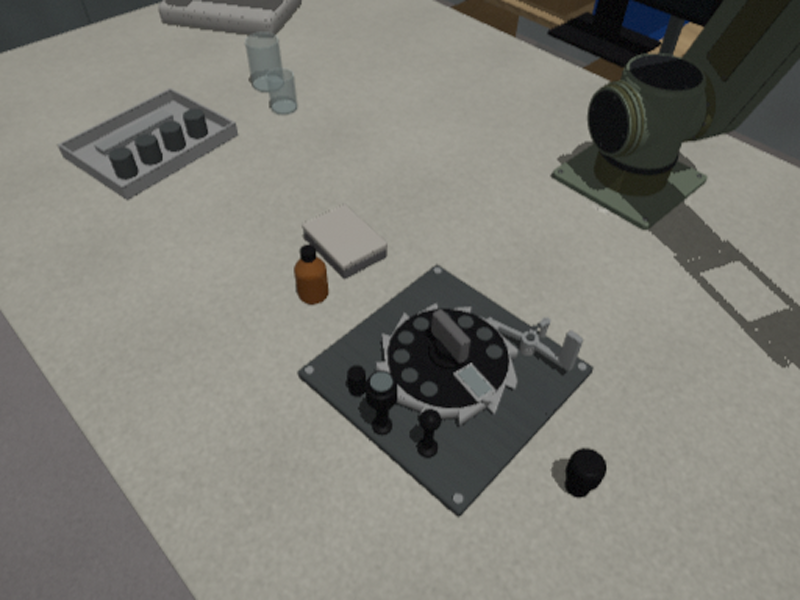

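View pics/top0.png

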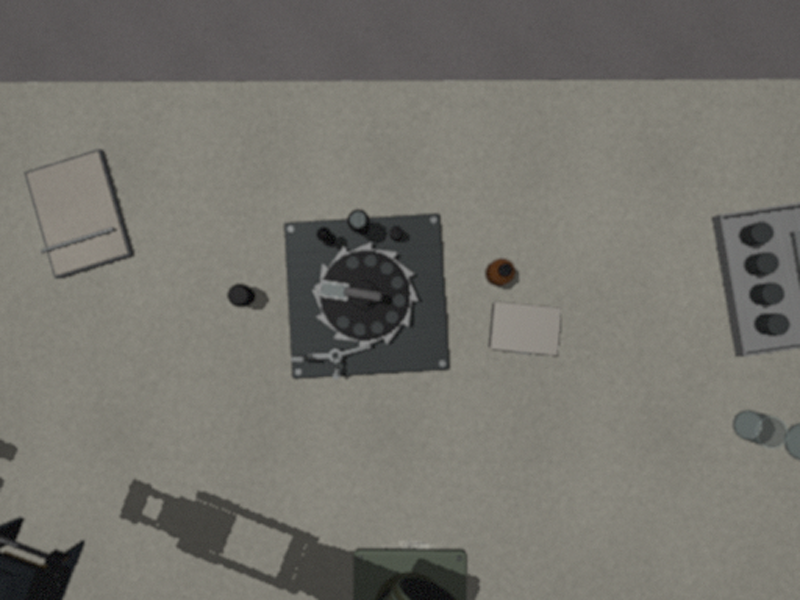

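The top view shows the viewer (glass head at about (358,220)) as the middle post, so tooth 3 is the target. The tab is at the lower left of the plate at about (297,358), and the slide points left (+y). Next I'll measure the stage and bystander positions.

```bash
cat > h.py <<'E'
import numpy as np,cv2
def ray(f,u,v,z):
    W=f['world_to_cam'];R=W[:3,:3];c=-R.T@W[:3,3]
    d=R.T@np.array([(u-f['cx'])/f['fx'],-(v-f['cy'])/f['fy'],-1.0])
    return c+d*(z-c[2])/d[2]
def proj(f,p):
    W=f['world_to_cam'];q=W[:3,:3]@np.asarray(p)+W[:3,3]
    return np.array([f['cx']+f['fx']*q[0]/-q[2], f['cy']-f['fy']*q[1]/-q[2]])
E
python3 - <<'E'
import pickle,cv2,numpy as np
from h import *
f=pickle.load(open('top0.pkl','rb'));im=f['frame']
s=.64
# crop view
x0,y0,x1,y1=170,125,300,250
cv2.imwrite('pics/crop0.png',cv2.resize(im[y0:y1,x0:x1,::-1],None,fx=6,fy=4.8*1.25*0.8,interpolation=cv2.INTER_CUBIC))
g=im.astype(int).sum(2)
m=((g<200)).astype(np.uint8); m[:, :175]=0;m[:,295:]=0;m[:130]=0;m[245:]=0
m=cv2.morphologyEx(m,cv2.MORPH_CLOSE,np.ones((5,5)))
cs,_=cv2.findContours(m,cv2.RETR_EXTERNAL,cv2.CHAIN_APPROX_NONE);c=max(cs,key=cv2.contourArea)
print(cv2.contourArea(c))
r=cv2.minAreaRect(c);b=cv2.boxPoints(r);print(r)
P=np.array([ray(f,u,v,.016) for u,v in b]);print(P.round(4), P.mean(0), np.linalg.norm(np.diff(P,axis=0),axis=1))
# screws, bright blobs near corners
for (u,v) in [(291,229),(433,220),(443,364),(298,372)]:
    u*=.64;v*=.64;uu,vv=int(u),int(v)
    w=g[vv-4:vv+5,uu-4:uu+5].astype(float);w=np.clip(w-(w.max()*.6+w.min()*.4),0,None)
    yy,xx=np.mgrid[vv-4:vv+5,uu-4:uu+5]
    p=((w*xx).sum()/w.sum(),(w*yy).sum()/w.sum());print(p,ray(f,*p,.017).round(4))
for n,u,v,z in [('viewer',358,220,.116),('bottle',503,271,.09),('eyep',240,295,.064),('tab',294,359,.098),('pivot',336,356,.05)]:
    print(n,ray(f,u*.64,v*.64,z).round(4))
E
```

```text
9537.5
((234.3207244873047, 186.95172119140625), (104.58392333984375, 99.88616180419922), 86.633544921875)
[[ 0.7136  0.2331  0.016 ]
 [ 0.7302 -0.0548  0.016 ]
 [ 0.4305 -0.0717  0.016 ]
 [ 0.4133  0.2133  0.016 ]] [0.57192861 0.07997988 0.016     ] [0.28838551 0.30013723 0.28554424]
(np.float64(185.52680221811463), np.float64(146.0499075785582)) [0.6892 0.2208 0.017 ]
(np.float64(276.98867924528304), np.float64(138.75345911949685)) [ 0.71   -0.0428  0.017 ]
(np.float64(282.70307692307694), np.float64(232.25384615384615)) [ 0.4419 -0.0587  0.017 ]
(np.float64(189.54777070063693), np.float64(238.43821656050955)) [0.4238 0.2074 0.017 ]
viewer [0.6884 0.0871 0.116 ]
bottle [ 0.6046 -0.1594  0.09  ]
eyep [0.5643 0.2989 0.064 ]
tab [0.4546 0.1964 0.098 ]
pivot [0.4564 0.1307 0.05  ]
```

View pics/crop0.png

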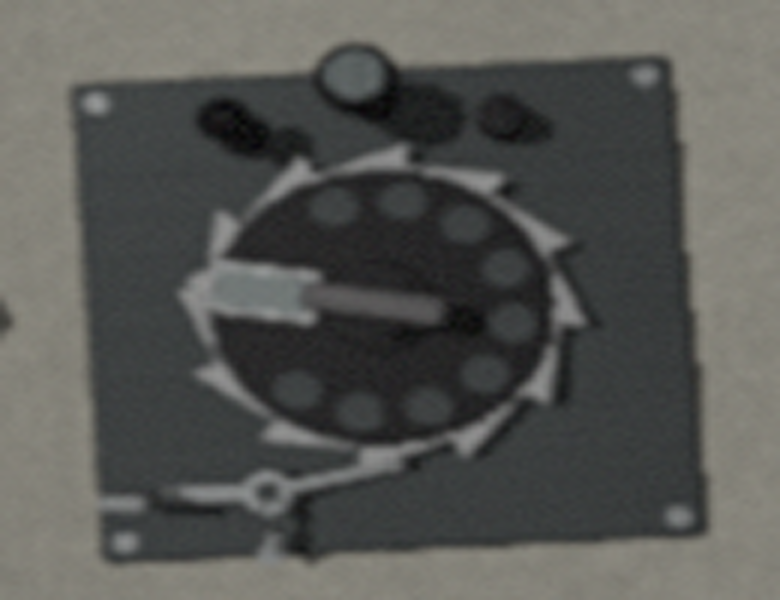

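```bash
cat >> h.py <<'E'
def cloud(f):
    z=f['z_map'];v,u=np.mgrid[:384,:512];z_=z.astype(float)
    P=np.stack([(u-f['cx'])/f['fx']*z_,-(v-f['cy'])/f['fy']*z_,-z_],-1)
    W=f['world_to_cam'];Q=(P-W[:3,3])@W[:3,:3];Q[z==0]=np.nan
    return Q
E
python3 - <<'E'
import pickle
from h import *
C=np.array([.565,.08])
for n in('top','scene'):
    f=pickle.load(open(n+'0.pkl','rb'));Q=cloud(f).reshape(-1,3)
    def sel(c,r,z0,z1,name):
        m=(np.hypot(Q[:,0]-c[0],Q[:,1]-c[1])<r)&(Q[:,2]>z0)&(Q[:,2]<z1);S=Q[m]
        if len(S)<4: print(n,name,len(S));return
        r=cv2.minAreaRect(S[:,:2].astype(np.float32)*1000)
        print(n,name,len(S),S.mean(0).round(4),'min',S.min(0).round(3),'max',S.max(0).round(3),np.round(r[0],1),np.round(r[1],1),round(r[2],1))
        return S
    S=sel(C,.06,.1,.12,'wing')
    w,V=np.linalg.eigh(np.cov(S[:,:2].T));print('dir',V[:,1],np.arctan2(V[1,1],V[0,1]))
    sel((.456,.197),.04,.09,.105,'tab')
    sel((.688,.087),.04,.1,.125,'viewer')
    sel((.67,.15),.03,.08,.11,'ball')
    sel((.604,-.16),.05,.03,.11,'bottle'); sel((.564,.299),.05,.02,.08,'eyep');sel((.5,-.2),.1,.02,.05,'box')
    sel((.565,.08),.1,.04,.056,'disc')
E
```

```text
top wing 143 [0.5669 0.0814 0.108 ] min [0.557 0.051 0.102] max [0.578 0.112 0.113] [566.9  81.4] [62.4 15.6] 81.2
dir [0.15032571 0.98863653] 1.4198986130422697
top tab 31 [0.4555 0.1927 0.0969] min [0.451 0.182 0.09 ] max [0.459 0.203 0.101] [455.3 192.4] [ 8.3 20.3] 0.9
top viewer 162 [0.6902 0.0887 0.1134] min [0.673 0.072 0.101] max [0.711 0.107 0.121] [691.1  89.1] [36.3 35.4] 60.4
top ball 72 [0.6705 0.1498 0.0911] min [0.66  0.138 0.083] max [0.682 0.163 0.098] [670.9 150.3] [22.4 24.4] 1.4
top bottle 249 [ 0.6067 -0.1572  0.07  ] min [ 0.586 -0.184  0.031] max [ 0.631 -0.137  0.099] [ 608.1 -160.9] [47.1 44.3] 87.4
top eyep 209 [0.5662 0.3011 0.0597] min [0.547 0.283 0.031] max [0.587 0.325 0.068] [566.5 303.8] [40.5 40.1] 68.9
top box 1357 [ 0.5073 -0.2065  0.0329] min [ 0.46  -0.27   0.021] max [ 0.587 -0.143  0.047] [ 521.5 -207.8] [124.6 120.1] 84.6
top disc 2759 [0.5663 0.0815 0.0481] min [ 0.469 -0.011  0.04 ] max [0.66  0.174 0.056] [566.1  81.7] [181.2 180.7] 40.1
scene wing 251 [0.5665 0.0817 0.1078] min [0.554 0.049 0.1  ] max [0.576 0.111 0.113] [565.   79.4] [63.
[... 209 characters left out ...]
1136] min [0.671 0.069 0.1  ] max [0.708 0.106 0.12 ] [690.1  88.2] [35.1 34.6] 48.6
scene ball 161 [0.6713 0.1503 0.092 ] min [0.658 0.137 0.081] max [0.681 0.161 0.099] [669.5 149.2] [22.8 23.5] 6.0
scene bottle 485 [ 0.612  -0.1544  0.0642] min [ 0.584 -0.181  0.03 ] max [ 0.63  -0.14   0.098] [ 609.  -157.7] [34.6 45.8] 68.4
scene eyep 561 [0.5699 0.3034 0.0573] min [0.546 0.281 0.02 ] max [0.585 0.322 0.067] [565.1 301.8] [40.4 39.4] 84.0
scene box 1304 [ 0.5087 -0.2039  0.0338] min [ 0.457 -0.273  0.02 ] max [ 0.585 -0.145  0.039] [ 521.  -210.6] [125.5 120.6] 86.1
scene disc 3794 [0.5722 0.0881 0.0494] min [ 0.466 -0.015  0.04 ] max [0.655 0.174 0.056] [563.4  78.6] [184.1 182.8] 40.0
```

Axis C = (0.5667, 0.0815), stage yaw about 0.06, wing at 1.425 rad (disc about 2.83). The tab is at (0.455, 0.192). I'll straddle the tab with the jaws opening along the stage's x.

>>> {"op": "jog_arm", "data": {"commands": [{"dx":26,"dy":-35,"rz":-0.116,"grip":0.4},{"dx":52,"dy":-70,"rz":-0.232,"grip":0.4},{"dx":78,"dy":-105,"rz":-0.35,"grip":0.4},{"dx":104,"dy":-140,"rz":-0.466,"grip":0.4},{"dx":130,"dy":-174,"rz":-0.583,"grip":0.4}], "grip_force": 30}}

```text
$.commands[0]: bad value
```

>>> {"op": "jog_arm", "data": {"commands": [{"dx":26,"dy":-35,"dz":-10,"rz":-0.116,"grip":0.4},{"dx":52,"dy":-70,"dz":-25,"rz":-0.232,"grip":0.4},{"dx":78,"dy":-105,"dz":-40,"rz":-0.35,"grip":0.4},{"dx":104,"dy":-140,"dz":-60,"rz":-0.466,"grip":0.4},{"dx":131,"dy":-175,"dz":-80,"rz":-0.583,"grip":0.4}]}}

```text
$.commands[0]: bad value
```

>>> {"op": "jog_arm", "data": {"commands": [{"grip":0.4},{"grip":0.4}]}}

```text
$.commands[0]: bad value
```

```bash
cat > st.py <<'E'
from rig import observe
import numpy as np
s=observe();q=s['tcp_rot'];w,x,y,z=q
yd=np.array([2*(x*y-w*z),1-2*(x*x+z*z),2*(y*z+w*x)]);zd=np.array([2*(x*z+w*y),2*(y*z-w*x),1-2*(x*x+y*y)])
print('t',round(s['time'],2),'tcp',s['tool_pos'].round(4),'yang',np.arctan2(yd[1],yd[0]).round(4),'zd',zd.round(3),'F',s['contact_force'].round(2),'T',s['ft_torque'].round(2),'op',round(s['opening'],3),'q',s['qpos'].round(2))
E
python3 st.py
```

```text
t 0.1 tcp [0.1942 0.5407 0.2132] yang 1.226 zd [-0.001 -0.002 -1.   ] F [-0.5   0.42 -0.1 ] T [-0.01 -0.03  0.  ] op 1.003 q [ 1.21  0.32  1.57 -0.    1.26 -0.02]
```

>>> {"op": "jog_arm", "data": {"commands": [{"dx":26,"dy":-35,"dz":0,"rx":0,"ry":0,"rz":-0.116,"grip":0.4},{"dx":52,"dy":-70,"dz":0,"rx":0,"ry":0,"rz":-0.232,"grip":0.4},{"dx":78,"dy":-105,"dz":0,"rx":0,"ry":0,"rz":-0.35,"grip":0.4},{"dx":104,"dy":-140,"dz":0,"rx":0,"ry":0,"rz":-0.466,"grip":0.4},{"dx":130,"dy":-174,"dz":0,"rx":0,"ry":0,"rz":-0.583,"grip":0.4}], "grip_force": 30}}

```text
time: 0.6
tool_pos: [0.3249, 0.3655, 0.2137]
tcp_rot: [-0.0, 0.449, 0.893, -0.0]
contact_force: [1.4, 0.5, -0.6]
opening: 0.593
```

All keys are required, so I'll include them from here on.

>>> {"op": "jog_arm", "data": {"commands": [{"dx":26,"dy":-35,"dz":-10,"rx":0,"ry":0,"rz":-0.116,"grip":0.4},{"dx":52,"dy":-70,"dz":-25,"rx":0,"ry":0,"rz":-0.232,"grip":0.4},{"dx":78,"dy":-105,"dz":-40,"rx":0,"ry":0,"rz":-0.35,"grip":0.4},{"dx":104,"dy":-140,"dz":-60,"rx":0,"ry":0,"rz":-0.466,"grip":0.4},{"dx":131,"dy":-175,"dz":-80,"rx":0,"ry":0,"rz":-0.583,"grip":0.4}]}}

```text
time: 1.1
tool_pos: [0.456, 0.1906, 0.1333]
tcp_rot: [0.0, 0.687, 0.726, 0.0]
contact_force: [1.8, 0.1, -0.1]
opening: 0.401
```

>>> {"op": "jog_arm", "data": {"commands": [{"dx":0,"dy":0,"dz":0,"rx":0,"ry":0,"rz":0,"grip":0.4},{"dx":0,"dy":0,"dz":0,"rx":0,"ry":0,"rz":0,"grip":0.4}]}}

```text
time: 1.3
tool_pos: [0.4552, 0.1915, 0.1333]
tcp_rot: [-0.001, 0.686, 0.727, -0.001]
contact_force: [0.2, 0.9, 0.3]
opening: 0.401
```

```bash
python3 st.py; python3 - <<'E'
from rig import grab_frame
import cv2
f=grab_frame('scene');cv2.imwrite('pics/s1.png',cv2.resize(f['frame'][140:340,180:440,::-1],(780,600),interpolation=cv2.INTER_CUBIC))
E
```

```text
t 1.3 tcp [0.4552 0.1915 0.1333] yang 0.0584 zd [-0.002 -0.    -1.   ] F [0.21 0.94 0.33] T [-0.08  0.03  0.01] op 0.401 q [0.37 0.26 1.87 0.   1.01 0.32]
```

View pics/s1.png

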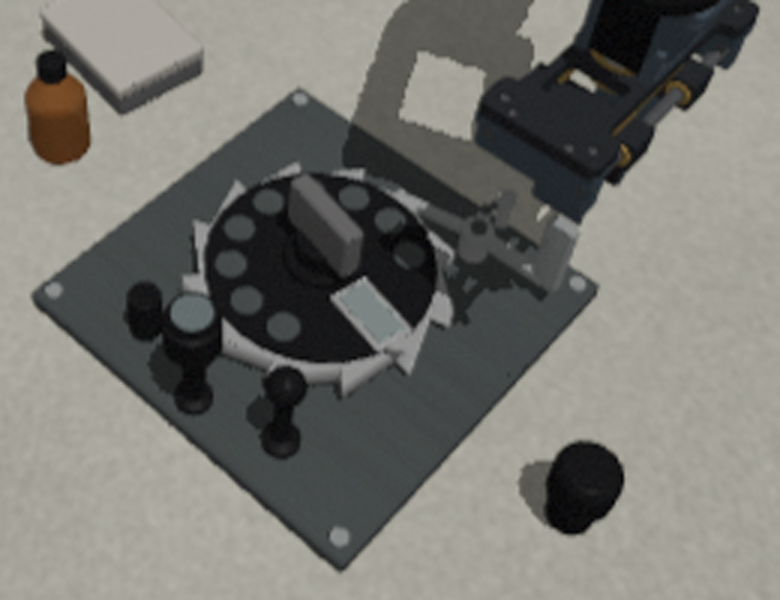

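The gripper straddles the tab (crop pixel about (560,250)) from above, with nothing else nearby. Descend, then push.

>>> {"op": "jog_arm", "data": {"commands": [{"dx":0,"dy":0,"dz":-25,"rx":0,"ry":0,"rz":0,"grip":0.4},{"dx":0,"dy":0,"dz":-50,"rx":0,"ry":0,"rz":0,"grip":0.4},{"dx":0,"dy":0,"dz":-62,"rx":0,"ry":0,"rz":0,"grip":0.4},{"dx":0,"dy":0,"dz":-62,"rx":0,"ry":0,"rz":0,"grip":0.4}]}}

```text
time: 1.75
tool_pos: [0.4539, 0.1929, 0.0711]
tcp_rot: [-0.001, 0.685, 0.729, -0.001]
contact_force: [-0.1, -1.5, -0.2]
opening: 0.4
```

>>> {"op": "jog_arm", "data": {"commands": [{"dx":9,"dy":-1,"dz":0,"rx":0,"ry":0,"rz":0,"grip":0.4},{"dx":18,"dy":-3,"dz":0,"rx":0,"ry":0,"rz":0,"grip":0.4},{"dx":27,"dy":-5,"dz":0,"rx":0,"ry":0,"rz":0,"grip":0.4},{"dx":36,"dy":-8,"dz":0,"rx":0,"ry":0,"rz":0,"grip":0.4},{"dx":37,"dy":-8,"dz":0,"rx":0,"ry":0,"rz":0,"grip":0.4}]}}

```text
time: 2.25
tool_pos: [0.4948, 0.1837, 0.0725]
tcp_rot: [0.001, 0.686, 0.728, 0.001]
contact_force: [-0.2, 0.4, -0.0]
opening: 0.403
```

```bash
python3 st.py; python3 - <<'E'
from rig import grab_frame
import cv2
f=grab_frame('scene');cv2.imwrite('pics/s2.png',cv2.resize(f['frame'][140:340,180:440,::-1],(780,600),interpolation=cv2.INTER_CUBIC))
E
```

```text
t 2.25 tcp [0.4948 0.1837 0.0725] yang 0.0592 zd [ 0.003  0.    -1.   ] F [-0.22  0.42 -0.01] T [-0.07  0.09  0.02] op 0.403 q [ 0.33  0.38  1.87 -0.    0.89  0.28]
```

View pics/s2.png

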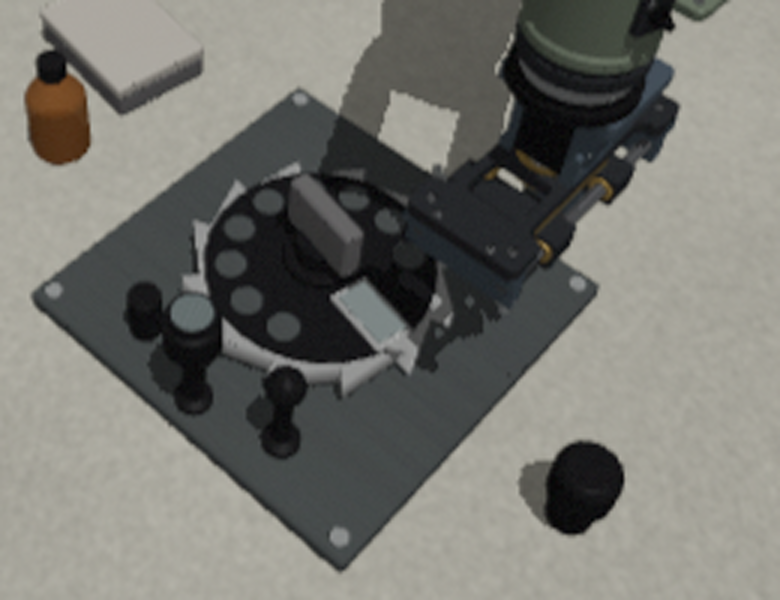

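The tab is hidden under the gripper. I'll lift, move over the knob, and look.

>>> {"op": "jog_arm", "data": {"commands": [{"dx":0,"dy":0,"dz":35,"rx":0,"ry":0,"rz":0,"grip":0.4},{"dx":0,"dy":0,"dz":62,"rx":0,"ry":0,"rz":0,"grip":0.6},{"dx":25,"dy":-34,"dz":65,"rx":0,"ry":0,"rz":-0.07,"grip":1},{"dx":50,"dy":-68,"dz":65,"rx":0,"ry":0,"rz":-0.14,"grip":1},{"dx":75,"dy":-102,"dz":65,"rx":0,"ry":0,"rz":-0.204,"grip":1}]}}

```text
time: 2.8
tool_pos: [0.5682, 0.0811, 0.1377]
tcp_rot: [0.001, 0.757, 0.654, 0.001]
contact_force: [0.6, 0.3, -0.2]
opening: 0.72
```

>>> {"op": "jog_arm", "data": {"commands": [{"dx":0,"dy":0,"dz":0,"rx":0,"ry":0,"rz":0,"grip":1},{"dx":0,"dy":0,"dz":0,"rx":0,"ry":0,"rz":0,"grip":1}]}}

```text
time: 3.0
tool_pos: [0.5674, 0.0814, 0.1367]
tcp_rot: [-0.0, 0.757, 0.654, -0.0]
contact_force: [-0.7, -0.3, 0.2]
opening: 0.892
```

```bash
python3 st.py; python3 - <<'E'
from rig import grab_frame
import cv2
f=grab_frame('scene');cv2.imwrite('pics/s3.png',cv2.resize(f['frame'][140:340,180:440,::-1],(780,600),interpolation=cv2.INTER_CUBIC))
E
```

```text
t 3.0 tcp [0.5674 0.0814 0.1367] yang -0.1457 zd [-0.001  0.    -1.   ] F [-0.71 -0.3   0.22] T [-0.07  0.03 -0.05] op 0.892 q [0.12 0.38 1.68 0.   1.08 0.27]
```

View pics/s3.png

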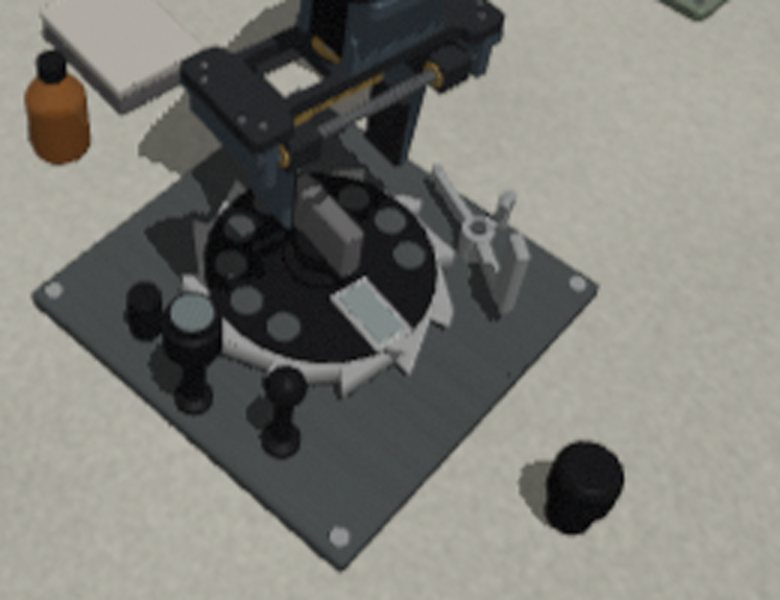

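The pawl is clear: its tip is out at (435,170) and the tab is at (515,270). The gripper is centred on the wing, so descend and grip.

>>> {"op": "jog_arm", "data": {"commands": [{"dx":-1,"dy":0,"dz":-30,"rx":0,"ry":0,"rz":0,"grip":1},{"dx":-1,"dy":0,"dz":-64,"rx":0,"ry":0,"rz":0,"grip":1},{"dx":-1,"dy":0,"dz":-64,"rx":0,"ry":0,"rz":0,"grip":0.1},{"dx":-1,"dy":0,"dz":-64,"rx":0,"ry":0,"rz":0,"grip":0.1},{"dx":-1,"dy":0,"dz":-64,"rx":0,"ry":0,"rz":0,"grip":0.1}], "grip_force": 30}}

```text
time: 3.55
tool_pos: [0.5674, 0.0829, 0.0747]
tcp_rot: [0.001, 0.756, 0.655, 0.001]
contact_force: [0.2, 0.4, 0.4]
opening: 0.771
```

>>> {"op": "jog_arm", "data": {"commands": [{"dx":0,"dy":0,"dz":0,"rx":0,"ry":0,"rz":0,"grip":0.1},{"dx":0,"dy":0,"dz":0,"rx":0,"ry":0,"rz":0,"grip":0.1},{"dx":0,"dy":0,"dz":0,"rx":0,"ry":0,"rz":0,"grip":0.1},{"dx":0,"dy":0,"dz":0,"rx":0,"ry":0,"rz":0,"grip":0.1},{"dx":0,"dy":0,"dz":0,"rx":0,"ry":0,"rz":0,"grip":0.1}]}}

```text
time: 4.05
tool_pos: [0.5666, 0.0821, 0.0733]
tcp_rot: [0.0, 0.756, 0.654, 0.0]
contact_force: [0.3, 0.4, 2.5]
opening: 0.33
```

```bash
python3 st.py
```

```text
t 4.05 tcp [0.5666 0.0821 0.0733] yang -0.1441 zd [ 0.001  0.    -1.   ] F [0.25 0.36 2.47] T [-0.12  0.14  0.02] op 0.33 q [ 0.12  0.44  1.77 -0.    0.94  0.27]
```

>>> {"op": "jog_arm", "data": {"commands": [{"dx":0,"dy":0,"dz":0,"rx":0,"ry":0,"rz":0,"grip":0.1},{"dx":0,"dy":0,"dz":0,"rx":0,"ry":0,"rz":0,"grip":0.1},{"dx":0,"dy":0,"dz":0,"rx":0,"ry":0,"rz":0,"grip":0.1}]}}

```text
time: 4.35
tool_pos: [0.5666, 0.0822, 0.0733]
tcp_rot: [0.0, 0.756, 0.654, 0.0]
contact_force: [-0.1, 0.3, 2.9]
opening: 0.173
```

>>> {"op": "jog_arm", "data": {"commands": [{"dx":0,"dy":0,"dz":0,"rx":0,"ry":0,"rz":-0.08,"grip":0.1},{"dx":0,"dy":0,"dz":0,"rx":0,"ry":0,"rz":-0.18,"grip":0.1},{"dx":0,"dy":0,"dz":0,"rx":0,"ry":0,"rz":-0.28,"grip":0.1},{"dx":0,"dy":0,"dz":0,"rx":0,"ry":0,"rz":-0.39,"grip":0.1},{"dx":0,"dy":0,"dz":0,"rx":0,"ry":0,"rz":-0.5,"grip":0.1}]}}

```text
time: 4.85
tool_pos: [0.5675, 0.0818, 0.0733]
tcp_rot: [0.001, 0.895, 0.445, 0.001]
contact_force: [2.5, -1.8, 0.6]
opening: 0.181
```

```bash
python3 st.py
```

```text
t 4.85 tcp [0.5675 0.0818 0.0733] yang -0.6478 zd [ 0.002 -0.001 -1.   ] F [ 2.48 -1.8   0.56] T [-0.27  0.19  0.12] op 0.181 q [ 0.12  0.44  1.77 -0.    0.94  0.77]
```

>>> {"op": "jog_arm", "data": {"commands": [{"dx":0,"dy":0,"dz":0,"rx":0,"ry":0,"rz":-0.1,"grip":0.1},{"dx":0,"dy":0,"dz":0,"rx":0,"ry":0,"rz":-0.2,"grip":0.1},{"dx":0,"dy":0,"dz":0,"rx":0,"ry":0,"rz":-0.3,"grip":0.1},{"dx":0,"dy":0,"dz":0,"rx":0,"ry":0,"rz":-0.4,"grip":0.1},{"dx":0,"dy":0,"dz":0,"rx":0,"ry":0,"rz":-0.5,"grip":0.1}]}}

```text
time: 5.35
tool_pos: [0.5681, 0.0811, 0.0733]
tcp_rot: [0.001, 0.978, 0.21, 0.001]
contact_force: [3.9, -5.6, 1.1]
opening: 0.173
```

>>> {"op": "jog_arm", "data": {"commands": [{"dx":0,"dy":0,"dz":0,"rx":0,"ry":0,"rz":-0.1,"grip":0.1},{"dx":0,"dy":0,"dz":0,"rx":0,"ry":0,"rz":-0.2,"grip":0.1},{"dx":0,"dy":0,"dz":0,"rx":0,"ry":0,"rz":-0.3,"grip":0.1},{"dx":0,"dy":0,"dz":0,"rx":0,"ry":0,"rz":-0.4,"grip":0.1},{"dx":0,"dy":0,"dz":0,"rx":0,"ry":0,"rz":-0.5,"grip":0.1}]}}

```text
time: 5.85
tool_pos: [0.5683, 0.0801, 0.0733]
tcp_rot: [0.002, 0.999, -0.038, 0.002]
contact_force: [4.4, -8.5, 1.3]
opening: 0.174
```

>>> {"op": "jog_arm", "data": {"commands": [{"dx":0,"dy":0,"dz":0,"rx":0,"ry":0,"rz":-0.1,"grip":0.1},{"dx":0,"dy":0,"dz":0,"rx":0,"ry":0,"rz":-0.2,"grip":0.1},{"dx":0,"dy":0,"dz":0,"rx":0,"ry":0,"rz":-0.3,"grip":0.1},{"dx":0,"dy":0,"dz":0,"rx":0,"ry":0,"rz":-0.4,"grip":0.1},{"dx":0,"dy":0,"dz":0,"rx":0,"ry":0,"rz":-0.5,"grip":0.1}]}}

```text
time: 6.35
tool_pos: [0.5679, 0.0792, 0.0733]
tcp_rot: [0.002, 0.959, -0.284, 0.002]
contact_force: [3.9, -11.0, 2.7]
opening: 0.171
```

```bash
python3 st.py; python3 - <<'E'
from rig import grab_frame
import cv2
f=grab_frame('scene');cv2.imwrite('pics/s4.png',cv2.resize(f['frame'][140:340,180:440,::-1],(780,600),interpolation=cv2.INTER_CUBIC))
E
```

```text
t 6.35 tcp [0.5679 0.0792 0.0733] yang -2.1466 zd [ 0.003 -0.005 -1.   ] F [  3.92 -11.01   2.69] T [-1.06 -0.06  0.14] op 0.171 q [ 0.12  0.44  1.77 -0.01  0.94  2.27]
```

View pics/s4.png

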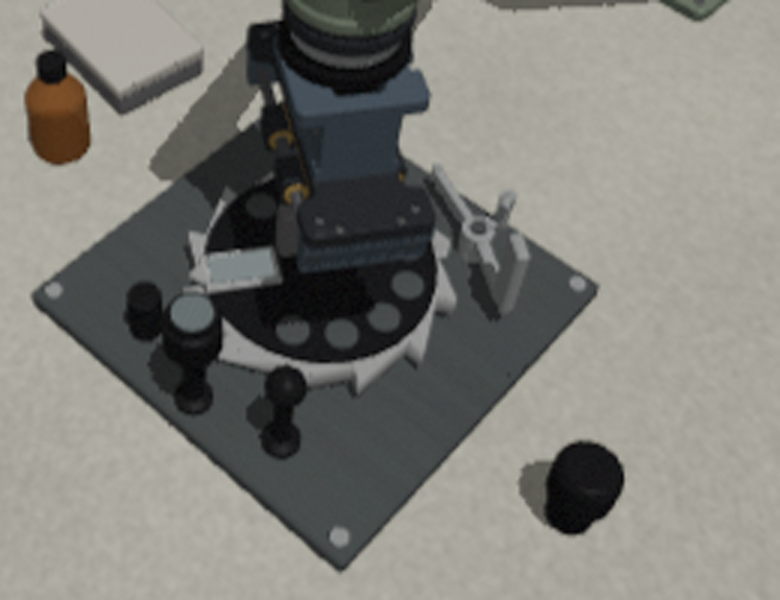

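The disc has turned back by 2.0 rad and the slide is now at (240,268). I'll release, spin the open jaws by +π around the wing (it is 66 mm across the diagonal, inside the 91 mm opening), and regrip.

>>> {"op": "jog_arm", "data": {"commands": [{"dx":0,"dy":0,"dz":0,"rx":0,"ry":0,"rz":0,"grip":1},{"dx":0,"dy":0,"dz":0,"rx":0,"ry":0,"rz":0,"grip":1},{"dx":0,"dy":0,"dz":0,"rx":0,"ry":0,"rz":0,"grip":1},{"dx":0,"dy":0,"dz":0,"rx":0,"ry":0,"rz":0,"grip":1},{"dx":0,"dy":0,"dz":0,"rx":0,"ry":0,"rz":0,"grip":1}]}}

```text
time: 6.9
tool_pos: [0.5654, 0.0822, 0.0724]
tcp_rot: [0.001, 0.959, -0.282, -0.001]
contact_force: [-0.2, 0.5, 1.0]
opening: 0.583
```

>>> {"op": "jog_arm", "data": {"commands": [{"dx":0,"dy":0,"dz":0,"rx":0,"ry":0,"rz":0,"grip":1},{"dx":0,"dy":0,"dz":0,"rx":0,"ry":0,"rz":0,"grip":1},{"dx":0,"dy":0,"dz":0,"rx":0,"ry":0,"rz":0,"grip":1},{"dx":0,"dy":0,"dz":0,"rx":0,"ry":0,"rz":0,"grip":1}]}}

```text
time: 7.3
tool_pos: [0.5662, 0.0821, 0.0729]
tcp_rot: [0.0, 0.959, -0.283, -0.0]
contact_force: [-0.2, 0.5, 0.4]
opening: 0.932
```

```bash
python3 st.py; python3 - <<'E'
from rig import grab_frame
import cv2
f=grab_frame('top');cv2.imwrite('pics/t4.png',cv2.resize(f['frame'][125:250,170:300,::-1],(624,600),interpolation=cv2.INTER_CUBIC))
E
```

```text
t 7.3 tcp [0.5662 0.0821 0.0729] yang -2.144 zd [-0. -0. -1.] F [-0.23  0.52  0.41] T [ 0.01  0.15 -0.07] op 0.932 q [ 0.12  0.44  1.77 -0.    0.94  2.27]
```

>>> {"op": "jog_arm", "data": {"commands": [{"dx":0,"dy":-1.5,"dz":0,"rx":0,"ry":0,"rz":0.14,"grip":1},{"dx":0.5,"dy":-1.5,"dz":0,"rx":0,"ry":0,"rz":0.28,"grip":1},{"dx":0.5,"dy":-1.5,"dz":0,"rx":0,"ry":0,"rz":0.42,"grip":1},{"dx":0.5,"dy":-1.5,"dz":0,"rx":0,"ry":0,"rz":0.56,"grip":1},{"dx":0.5,"dy":-1.5,"dz":0,"rx":0,"ry":0,"rz":0.7,"grip":1}]}}

```text
time: 7.85
tool_pos: [0.5668, 0.0806, 0.073]
tcp_rot: [0.0, 0.998, 0.066, -0.0]
contact_force: [0.7, 0.9, -0.2]
opening: 0.998
```

>>> {"op": "jog_arm", "data": {"commands": [{"dx":0,"dy":0,"dz":0,"rx":0,"ry":0,"rz":0.14,"grip":1},{"dx":0,"dy":0,"dz":0,"rx":0,"ry":0,"rz":0.28,"grip":1},{"dx":0,"dy":0,"dz":0,"rx":0,"ry":0,"rz":0.42,"grip":1},{"dx":0,"dy":0,"dz":0,"rx":0,"ry":0,"rz":0.56,"grip":1},{"dx":0,"dy":0,"dz":0,"rx":0,"ry":0,"rz":0.7,"grip":1}]}}

```text
time: 8.35
tool_pos: [0.5668, 0.0807, 0.073]
tcp_rot: [0.0, 0.915, 0.404, -0.0]
contact_force: [0.0, -0.4, 0.1]
opening: 1.004
```

>>> {"op": "jog_arm", "data": {"commands": [{"dx":0,"dy":0,"dz":0,"rx":0,"ry":0,"rz":0.14,"grip":1},{"dx":0,"dy":0,"dz":0,"rx":0,"ry":0,"rz":0.28,"grip":1},{"dx":0,"dy":0,"dz":0,"rx":0,"ry":0,"rz":0.42,"grip":1},{"dx":0,"dy":0,"dz":0,"rx":0,"ry":0,"rz":0.56,"grip":1},{"dx":0,"dy":0,"dz":0,"rx":0,"ry":0,"rz":0.7,"grip":1}]}}

```text
time: 8.85
tool_pos: [0.5668, 0.0806, 0.073]
tcp_rot: [0.0, 0.72, 0.693, -0.0]
contact_force: [-0.9, 0.2, 0.2]
opening: 1.002
```

>>> {"op": "jog_arm", "data": {"commands": [{"dx":0,"dy":0,"dz":0,"rx":0,"ry":0,"rz":0.14,"grip":1},{"dx":0,"dy":0,"dz":0,"rx":0,"ry":0,"rz":0.28,"grip":1},{"dx":0,"dy":0,"dz":0,"rx":0,"ry":0,"rz":0.42,"grip":1},{"dx":0,"dy":0,"dz":0,"rx":0,"ry":0,"rz":0.56,"grip":1},{"dx":0,"dy":0,"dz":0,"rx":0,"ry":0,"rz":0.7,"grip":1}]}}

```text
time: 9.35
tool_pos: [0.5668, 0.0806, 0.073]
tcp_rot: [0.0, 0.439, 0.898, 0.0]
contact_force: [0.2, 0.5, 0.2]
opening: 1.003
```

>>> {"op": "jog_arm", "data": {"commands": [{"dx":0,"dy":0,"dz":0,"rx":0,"ry":0,"rz":0.12,"grip":1},{"dx":0,"dy":0,"dz":0,"rx":0,"ry":0,"rz":0.24,"grip":1},{"dx":0,"dy":0,"dz":0,"rx":0,"ry":0,"rz":0.34,"grip":0.1},{"dx":0,"dy":0,"dz":0,"rx":0,"ry":0,"rz":0.34,"grip":0.1},{"dx":0,"dy":0,"dz":0,"rx":0,"ry":0,"rz":0.34,"grip":0.1}]}}

```text
time: 9.85
tool_pos: [0.5669, 0.0807, 0.073]
tcp_rot: [0.0, 0.285, 0.959, 0.0]
contact_force: [-0.4, -0.7, -0.1]
opening: 0.765
```

```bash
python3 st.py
```

```text
t 9.85 tcp [0.5669 0.0807 0.073 ] yang 0.9938 zd [ 0.  0. -1.] F [-0.4  -0.71 -0.08] T [ 0.03 -0.01  0.02] op 0.765 q [ 0.12  0.44  1.77  0.    0.94 -0.87]
```

Close fully (about 8 rows), then turn the remaining ~0.83 rad.

>>> {"op": "jog_arm", "data": {"commands": [{"dx":0,"dy":0,"dz":0,"rx":0,"ry":0,"rz":0,"grip":0.1},{"dx":0,"dy":0,"dz":0,"rx":0,"ry":0,"rz":0,"grip":0.1},{"dx":0,"dy":0,"dz":0,"rx":0,"ry":0,"rz":0,"grip":0.1},{"dx":0,"dy":0,"dz":0,"rx":0,"ry":0,"rz":0,"grip":0.1},{"dx":0,"dy":0,"dz":0,"rx":0,"ry":0,"rz":0,"grip":0.1}]}}

```text
time: 10.35
tool_pos: [0.5669, 0.0805, 0.0733]
tcp_rot: [0.0, 0.283, 0.959, -0.0]
contact_force: [0.5, 1.5, 1.9]
opening: 0.33
```

>>> {"op": "jog_arm", "data": {"commands": [{"dx":0,"dy":0,"dz":0,"rx":0,"ry":0,"rz":0,"grip":0.1},{"dx":0,"dy":0,"dz":0,"rx":0,"ry":0,"rz":0,"grip":0.1},{"dx":0,"dy":0,"dz":0,"rx":0,"ry":0,"rz":0,"grip":0.1}]}}

```text
time: 10.65
tool_pos: [0.5667, 0.0801, 0.0733]
tcp_rot: [0.0, 0.283, 0.959, -0.0]
contact_force: [-2.5, -3.2, 4.1]
opening: 0.176
```

>>> {"op": "jog_arm", "data": {"commands": [{"dx":0,"dy":0,"dz":0,"rx":0,"ry":0,"rz":-0.1,"grip":0.1},{"dx":0,"dy":0,"dz":0,"rx":0,"ry":0,"rz":-0.2,"grip":0.1},{"dx":0,"dy":0,"dz":0,"rx":0,"ry":0,"rz":-0.3,"grip":0.1},{"dx":0,"dy":0,"dz":0,"rx":0,"ry":0,"rz":-0.4,"grip":0.1},{"dx":0,"dy":0,"dz":0,"rx":0,"ry":0,"rz":-0.5,"grip":0.1}]}}

```text
time: 11.15
tool_pos: [0.5665, 0.0799, 0.0733]
tcp_rot: [0.0, 0.513, 0.858, -0.001]
contact_force: [-1.7, -3.4, 4.9]
opening: 0.173
```

>>> {"op": "jog_arm", "data": {"commands": [{"dx":0,"dy":0,"dz":0,"rx":0,"ry":0,"rz":-0.08,"grip":0.1},{"dx":0,"dy":0,"dz":0,"rx":0,"ry":0,"rz":-0.16,"grip":0.1},{"dx":0,"dy":0,"dz":0,"rx":0,"ry":0,"rz":-0.23,"grip":0.1},{"dx":0,"dy":0,"dz":0,"rx":0,"ry":0,"rz":-0.27,"grip":0.1},{"dx":0,"dy":0,"dz":0,"rx":0,"ry":0,"rz":-0.3,"grip":0.1}]}}

```text
time: 11.65
tool_pos: [0.5664, 0.0799, 0.0732]
tcp_rot: [0.0, 0.635, 0.773, -0.001]
contact_force: [-2.3, -4.3, 5.5]
opening: 0.175
```

```bash
python3 st.py
```

```text
t 11.65 tcp [0.5664 0.0799 0.0732] yang 0.1951 zd [-0.001 -0.001 -1.   ] F [-2.35 -4.25  5.5 ] T [-0.54  0.33  0.12] op 0.175 q [ 0.12  0.44  1.77 -0.    0.94 -0.07]
```

>>> {"op": "jog_arm", "data": {"commands": [{"dx":0,"dy":0,"dz":0,"rx":0,"ry":0,"rz":-0.02,"grip":0.1},{"dx":0,"dy":0,"dz":0,"rx":0,"ry":0,"rz":-0.04,"grip":0.1},{"dx":0,"dy":0,"dz":0,"rx":0,"ry":0,"rz":-0.04,"grip":0.1}]}}

```text
time: 11.95
tool_pos: [0.5664, 0.0799, 0.0733]
tcp_rot: [0.0, 0.649, 0.761, -0.001]
contact_force: [-2.0, -4.6, 4.9]
opening: 0.173
```

```bash
python3 st.py
```

```text
t 11.95 tcp [0.5664 0.0799 0.0733] yang 0.1583 zd [-0.001 -0.002 -1.   ] F [-2.02 -4.59  4.89] T [-0.44  0.43  0.7 ] op 0.173 q [ 0.12  0.44  1.77 -0.    0.94 -0.04]
```

>>> {"op": "jog_arm", "data": {"commands": [{"dx":0,"dy":0,"dz":0,"rx":0,"ry":0,"rz":-0.02,"grip":0.1},{"dx":0,"dy":0,"dz":0,"rx":0,"ry":0,"rz":-0.03,"grip":0.1},{"dx":0,"dy":0,"dz":0,"rx":0,"ry":0,"rz":-0.03,"grip":0.1}]}}

```text
time: 12.25
tool_pos: [0.5664, 0.0799, 0.0733]
tcp_rot: [0.0, 0.659, 0.752, -0.001]
contact_force: [-1.4, -2.8, 5.5]
opening: 0.178
```

```bash
python3 st.py
```

```text
t 12.25 tcp [0.5664 0.0799 0.0733] yang 0.1307 zd [-0.001 -0.002 -1.   ] F [-1.4  -2.77  5.52] T [-0.47  0.51  1.23] op 0.178 q [ 0.12  0.44  1.77 -0.    0.94 -0.01]
```

The twist rose from 0.12 to 1.2 N m as the disc met its stop (yaw about 0.17, wing −1.40, as predicted). Release, lift, and check.

>>> {"op": "jog_arm", "data": {"commands": [{"dx":0,"dy":0,"dz":0,"rx":0,"ry":0,"rz":0.02,"grip":1},{"dx":0,"dy":0,"dz":0,"rx":0,"ry":0,"rz":0.04,"grip":1},{"dx":0,"dy":0,"dz":0,"rx":0,"ry":0,"rz":0.04,"grip":1},{"dx":0,"dy":0,"dz":0,"rx":0,"ry":0,"rz":0.04,"grip":1}]}}

```text
time: 12.65
tool_pos: [0.5665, 0.0808, 0.0726]
tcp_rot: [-0.0, 0.646, 0.763, -0.0]
contact_force: [0.2, 0.9, 0.1]
opening: 0.504
```

>>> {"op": "jog_arm", "data": {"commands": [{"dx":0,"dy":0,"dz":30,"rx":0,"ry":0,"rz":0,"grip":0.6},{"dx":0,"dy":0,"dz":64,"rx":0,"ry":0,"rz":0,"grip":0.45},{"dx":-25,"dy":35,"dz":64,"rx":0,"ry":0,"rz":-0.04,"grip":0.45},{"dx":-50,"dy":70,"dz":64,"rx":0,"ry":0,"rz":-0.08,"grip":0.45},{"dx":-74,"dy":104,"dz":64,"rx":0,"ry":0,"rz":-0.1,"grip":0.45}]}}

```text
time: 13.15
tool_pos: [0.4913, 0.1854, 0.1366]
tcp_rot: [-0.0, 0.684, 0.729, -0.0]
contact_force: [1.0, 1.1, -0.4]
opening: 0.45
```

>>> {"op": "jog_arm", "data": {"commands": [{"dx":0,"dy":0,"dz":0,"rx":0,"ry":0,"rz":0,"grip":0.45},{"dx":0,"dy":0,"dz":0,"rx":0,"ry":0,"rz":0,"grip":0.45}]}}

```text
time: 13.35
tool_pos: [0.4922, 0.185, 0.1367]
tcp_rot: [-0.0, 0.683, 0.731, -0.0]
contact_force: [0.8, -0.7, -0.2]
opening: 0.45
```

```bash
python3 st.py; python3 - <<'E'
from rig import grab_frame
from h import *
f=grab_frame('scene');cv2.imwrite('pics/s5.png',cv2.resize(f['frame'][140:340,180:440,::-1],(780,600),interpolation=cv2.INTER_CUBIC))
Q=cloud(f).reshape(-1,3)
for c,r,a,b in [((.566,.081),.045,.1,.12),((.492,.184),.03,.085,.102)]:
    S=Q[(np.hypot(Q[:,0]-c[0],Q[:,1]-c[1])<r)&(Q[:,2]>a)&(Q[:,2]<b)]
    if len(S)>5:
        w,V=np.linalg.eigh(np.cov(S[:,:2].T));print(len(S),S.mean(0),np.arctan2(V[1,1],V[0,1]))
E
```

```text
t 13.35 tcp [0.4922 0.185  0.1367] yang 0.0681 zd [-0.001 -0.001 -1.   ] F [ 0.85 -0.69 -0.22] T [-0.1   0.08  0.01] op 0.45 q [ 0.34  0.31  1.79 -0.    1.04  0.27]
264 [0.5660763  0.08102301 0.10764123] 1.7402945142813473
62 [0.49191022 0.1833427  0.09426143] 1.1761260781061929
```

View pics/s5.png

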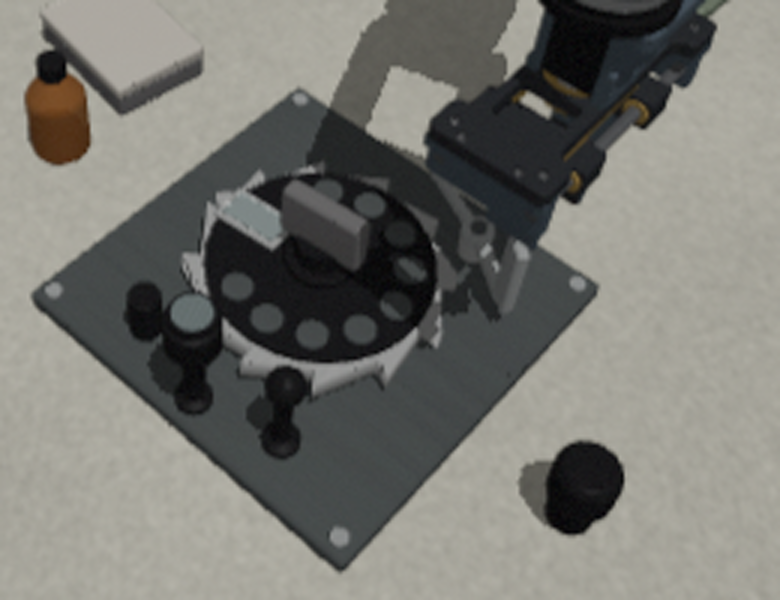

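The wing is at −1.401 rad (at the stop) and the tab at (0.492, 0.183) is centred under the gripper. Descend and flip it in.

>>> {"op": "jog_arm", "data": {"commands": [{"dx":0,"dy":0,"dz":-25,"rx":0,"ry":0,"rz":0,"grip":0.45},{"dx":0,"dy":0,"dz":-50,"rx":0,"ry":0,"rz":0,"grip":0.45},{"dx":0,"dy":0,"dz":-65,"rx":0,"ry":0,"rz":0,"grip":0.45},{"dx":0,"dy":0,"dz":-65,"rx":0,"ry":0,"rz":0,"grip":0.45}]}}

```text
time: 13.8
tool_pos: [0.492, 0.1829, 0.0697]
tcp_rot: [-0.001, 0.684, 0.729, -0.002]
contact_force: [0.2, -0.5, -0.0]
opening: 0.449
```

>>> {"op": "jog_arm", "data": {"commands": [{"dx":-9,"dy":2,"dz":0,"rx":0,"ry":0,"rz":0,"grip":0.45},{"dx":-18,"dy":4,"dz":0,"rx":0,"ry":0,"rz":0,"grip":0.45},{"dx":-27,"dy":6,"dz":0,"rx":0,"ry":0,"rz":0,"grip":0.45},{"dx":-36,"dy":7,"dz":0,"rx":0,"ry":0,"rz":0,"grip":0.45},{"dx":-42,"dy":7,"dz":0,"rx":0,"ry":0,"rz":0,"grip":0.45}]}}

```text
time: 14.3
tool_pos: [0.4494, 0.1916, 0.0726]
tcp_rot: [-0.0, 0.683, 0.73, -0.0]
contact_force: [-1.1, -0.6, -0.7]
opening: 0.446
```

>>> {"op": "jog_arm", "data": {"commands": [{"dx":0,"dy":0,"dz":0,"rx":0,"ry":0,"rz":0,"grip":0.45},{"dx":0,"dy":0,"dz":35,"rx":0,"ry":0,"rz":0,"grip":0.45},{"dx":0,"dy":0,"dz":65,"rx":0,"ry":0,"rz":0,"grip":0.45},{"dx":37,"dy":-35,"dz":65,"rx":0,"ry":0,"rz":0,"grip":1},{"dx":75,"dy":-70,"dz":65,"rx":0,"ry":0,"rz":0,"grip":1}]}}

```text
time: 14.8
tool_pos: [0.5248, 0.1234, 0.1386]
tcp_rot: [0.001, 0.682, 0.731, 0.001]
contact_force: [0.2, 0.6, 0.3]
opening: 0.597
```

```bash
python3 st.py; python3 - <<'E'
from rig import grab_frame
from h import *
f=grab_frame('scene');cv2.imwrite('pics/s6.png',cv2.resize(f['frame'][140:340,180:440,::-1],(780,600),interpolation=cv2.INTER_CUBIC))
Q=cloud(f).reshape(-1,3)
for c,r,a,b in [((.566,.081),.045,.1,.12),((.455,.192),.03,.085,.102)]:
    S=Q[(np.hypot(Q[:,0]-c[0],Q[:,1]-c[1])<r)&(Q[:,2]>a)&(Q[:,2]<b)]
    if len(S)>5:
        w,V=np.linalg.eigh(np.cov(S[:,:2].T));print(len(S),S.mean(0),np.arctan2(V[1,1],V[0,1]))
E
```

```text
t 14.8 tcp [0.5248 0.1234 0.1386] yang 0.069 zd [ 0.003  0.001 -1.   ] F [0.16 0.58 0.26] T [-0.08  0.02  0.03] op 0.597 q [ 0.21  0.32  1.76 -0.    1.05  0.14]
266 [0.56616004 0.08114596 0.10766807] 1.7398954016882688
84 [0.45140815 0.19075108 0.09475088] 1.6739622476248517
```

View pics/s6.png

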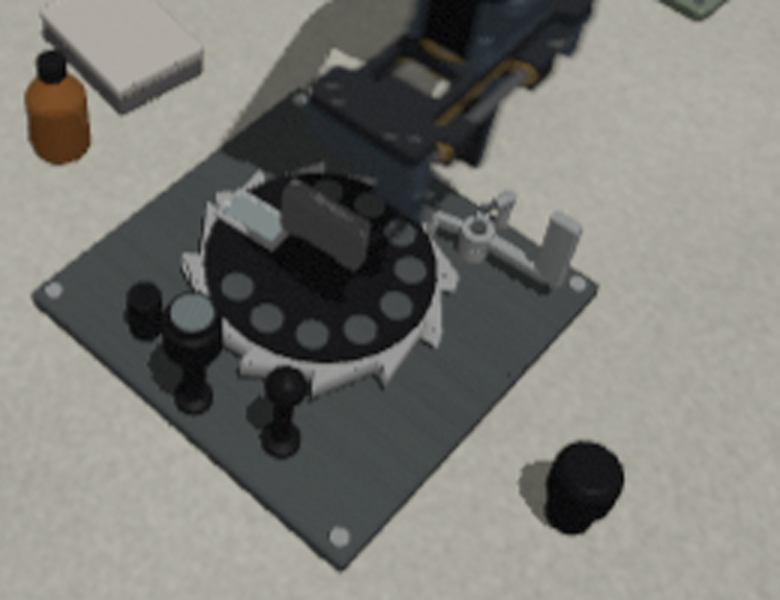

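The pawl is back in, with the tab at (0.451, 0.191). The wing hasn't moved. Back to the knob.

>>> {"op": "jog_arm", "data": {"commands": [{"dx":21,"dy":-21,"dz":0,"rx":0,"ry":0,"rz":0.05,"grip":1},{"dx":42,"dy":-42,"dz":0,"rx":0,"ry":0,"rz":0.1,"grip":1},{"dx":42,"dy":-42,"dz":0,"rx":0,"ry":0,"rz":0.1,"grip":1},{"dx":42,"dy":-42,"dz":0,"rx":0,"ry":0,"rz":0.1,"grip":1}]}}

```text
time: 15.25
tool_pos: [0.5655, 0.0811, 0.1365]
tcp_rot: [-0.001, 0.647, 0.763, -0.0]
contact_force: [0.0, -0.3, -0.7]
opening: 0.984
```

```bash
python3 st.py
```

```text
t 15.25 tcp [0.5655 0.0811 0.1365] yang 0.1641 zd [-0.002  0.    -1.   ] F [ 0.03 -0.35 -0.73] T [-0.04  0.05  0.04] op 0.984 q [ 0.12  0.37  1.69  0.    1.08 -0.04]
```

>>> {"op": "jog_arm", "data": {"commands": [{"dx":0,"dy":0,"dz":-30,"rx":0,"ry":0,"rz":0,"grip":1},{"dx":0,"dy":0,"dz":-64,"rx":0,"ry":0,"rz":0,"grip":1},{"dx":0,"dy":0,"dz":-64,"rx":0,"ry":0,"rz":0,"grip":0.1},{"dx":0,"dy":0,"dz":-64,"rx":0,"ry":0,"rz":0,"grip":0.1},{"dx":0,"dy":0,"dz":-64,"rx":0,"ry":0,"rz":0,"grip":0.1}], "grip_force": 40}}

```text
time: 15.75
tool_pos: [0.5669, 0.082, 0.0747]
tcp_rot: [0.001, 0.646, 0.763, 0.001]
contact_force: [0.8, -0.2, 0.8]
opening: 0.769
```

>>> {"op": "jog_arm", "data": {"commands": [{"dx":0,"dy":0,"dz":0,"rx":0,"ry":0,"rz":0,"grip":0.1},{"dx":0,"dy":0,"dz":0,"rx":0,"ry":0,"rz":0,"grip":0.1},{"dx":0,"dy":0,"dz":0,"rx":0,"ry":0,"rz":0,"grip":0.1},{"dx":0,"dy":0,"dz":0,"rx":0,"ry":0,"rz":0,"grip":0.1},{"dx":0,"dy":0,"dz":0,"rx":0,"ry":0,"rz":0,"grip":0.1}]}}

```text
time: 16.25
tool_pos: [0.5661, 0.0814, 0.0733]
tcp_rot: [0.0, 0.646, 0.763, 0.0]
contact_force: [-1.0, 1.0, 1.9]
opening: 0.328
```

>>> {"op": "jog_arm", "data": {"commands": [{"dx":0,"dy":0,"dz":0,"rx":0,"ry":0,"rz":0,"grip":0.1},{"dx":0,"dy":0,"dz":0,"rx":0,"ry":0,"rz":0,"grip":0.1},{"dx":0,"dy":0,"dz":0,"rx":0,"ry":0,"rz":0,"grip":0.1},{"dx":0,"dy":0,"dz":0,"rx":0,"ry":0,"rz":0,"grip":0.1}]}}

```text
time: 16.65
tool_pos: [0.5662, 0.0814, 0.0733]
tcp_rot: [0.0, 0.646, 0.763, 0.0]
contact_force: [-0.0, 0.1, 4.2]
opening: 0.177
```

```bash
python3 st.py
```

```text
t 16.65 tcp [0.5662 0.0814 0.0733] yang 0.1658 zd [ 0.001  0.    -1.   ] F [-0.01  0.08  4.18] T [-0.11  0.21 -0.04] op 0.177 q [ 0.12  0.44  1.77  0.    0.94 -0.04]
```

>>> {"op": "jog_arm", "data": {"commands": [{"dx":0,"dy":0,"dz":0,"rx":0,"ry":0,"rz":0.08,"grip":0.1},{"dx":0,"dy":0,"dz":0,"rx":0,"ry":0,"rz":0.16,"grip":0.1},{"dx":0,"dy":0,"dz":0,"rx":0,"ry":0,"rz":0.24,"grip":0.1},{"dx":0,"dy":0,"dz":0,"rx":0,"ry":0,"rz":0.32,"grip":0.1},{"dx":0,"dy":0,"dz":0,"rx":0,"ry":0,"rz":0.4,"grip":0.1}]}}

```text
time: 17.15
tool_pos: [0.5657, 0.0813, 0.0733]
tcp_rot: [-0.0, 0.481, 0.877, -0.0]
contact_force: [-1.9, -1.0, 5.1]
opening: 0.176
```

>>> {"op": "jog_arm", "data": {"commands": [{"dx":0,"dy":0,"dz":0,"rx":0,"ry":0,"rz":0.08,"grip":0.1},{"dx":0,"dy":0,"dz":0,"rx":0,"ry":0,"rz":0.16,"grip":0.1},{"dx":0,"dy":0,"dz":0,"rx":0,"ry":0,"rz":0.24,"grip":0.1},{"dx":0,"dy":0,"dz":0,"rx":0,"ry":0,"rz":0.32,"grip":0.1},{"dx":0,"dy":0,"dz":0,"rx":0,"ry":0,"rz":0.4,"grip":0.1}]}}

```text
time: 17.65
tool_pos: [0.5654, 0.081, 0.0733]
tcp_rot: [-0.0, 0.297, 0.955, -0.0]
contact_force: [-3.3, -2.2, 4.8]
opening: 0.175
```

```bash
python3 st.py; python3 - <<'E'
from rig import grab_frame
from h import *
f=grab_frame('scene');cv2.imwrite('pics/s7.png',cv2.resize(f['frame'][140:340,180:440,::-1],(780,600),interpolation=cv2.INTER_CUBIC))
E
```

```text
t 17.65 tcp [0.5654 0.081  0.0733] yang 0.9679 zd [-0.001 -0.    -1.   ] F [-3.28 -2.21  4.84] T [-0.33  0.25 -0.46] op 0.175 q [ 0.12  0.44  1.77 -0.    0.94 -0.85]
```

View pics/s7.png

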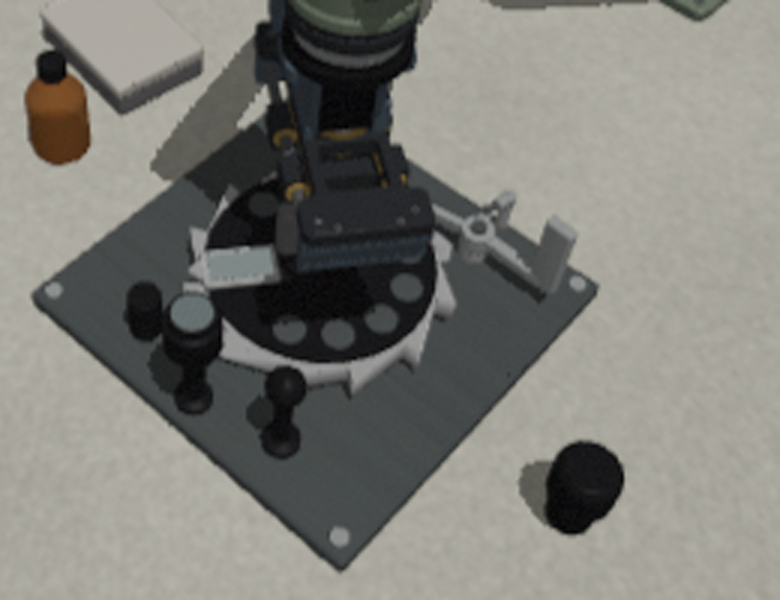

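The slide has moved to (240,265), which puts the disc at about 0.8, and the pawl is riding the teeth with its tab near the "in" place at (555,250). Another 0.76 rad takes it to about 1.56.

>>> {"op": "jog_arm", "data": {"commands": [{"dx":0,"dy":0,"dz":0,"rx":0,"ry":0,"rz":0.08,"grip":0.1},{"dx":0,"dy":0,"dz":0,"rx":0,"ry":0,"rz":0.16,"grip":0.1},{"dx":0,"dy":0,"dz":0,"rx":0,"ry":0,"rz":0.24,"grip":0.1},{"dx":0,"dy":0,"dz":0,"rx":0,"ry":0,"rz":0.32,"grip":0.1},{"dx":0,"dy":0,"dz":0,"rx":0,"ry":0,"rz":0.4,"grip":0.1}]}}

```text
time: 18.2
tool_pos: [0.5652, 0.0805, 0.0733]
tcp_rot: [-0.001, 0.101, 0.995, -0.001]
contact_force: [-2.8, -4.5, 5.6]
opening: 0.179
```

>>> {"op": "jog_arm", "data": {"commands": [{"dx":0,"dy":0,"dz":0,"rx":0,"ry":0,"rz":0.08,"grip":0.1},{"dx":0,"dy":0,"dz":0,"rx":0,"ry":0,"rz":0.16,"grip":0.1},{"dx":0,"dy":0,"dz":0,"rx":0,"ry":0,"rz":0.24,"grip":0.1},{"dx":0,"dy":0,"dz":0,"rx":0,"ry":0,"rz":0.32,"grip":0.1},{"dx":0,"dy":0,"dz":0,"rx":0,"ry":0,"rz":0.37,"grip":0.1}]}}

```text
time: 18.7
tool_pos: [0.5651, 0.0801, 0.0733]
tcp_rot: [-0.001, -0.084, 0.996, -0.001]
contact_force: [-3.1, -5.3, 6.6]
opening: 0.171
```

>>> {"op": "jog_arm", "data": {"commands": [{"dx":0,"dy":0,"dz":0,"rx":0,"ry":0,"rz":0,"grip":0.1}]}}

```text
time: 18.8
tool_pos: [0.5651, 0.0801, 0.0733]
tcp_rot: [-0.001, -0.083, 0.997, -0.001]
contact_force: [-4.4, -4.9, 6.3]
opening: 0.175
```

```bash
python3 st.py
```

```text
t 18.8 tcp [0.5651 0.0801 0.0733] yang 1.7374 zd [-0.001 -0.002 -1.   ] F [-4.41 -4.92  6.33] T [-0.34  0.25  0.12] op 0.175 q [ 0.12  0.44  1.77 -0.    0.94 -1.61]
```

>>> {"op": "jog_arm", "data": {"commands": [{"dx":0,"dy":0,"dz":0,"rx":0,"ry":0,"rz":-0.03,"grip":0.1},{"dx":0,"dy":0,"dz":0,"rx":0,"ry":0,"rz":-0.06,"grip":0.1},{"dx":0,"dy":0,"dz":0,"rx":0,"ry":0,"rz":-0.08,"grip":0.1},{"dx":0,"dy":0,"dz":0,"rx":0,"ry":0,"rz":-0.08,"grip":0.1}]}}

```text
time: 19.2
tool_pos: [0.5651, 0.0802, 0.0733]
tcp_rot: [-0.001, -0.042, 0.999, -0.001]
contact_force: [-3.8, -4.9, 6.0]
opening: 0.169
```

```bash
python3 st.py
```

```text
t 19.2 tcp [0.5651 0.0802 0.0733] yang 1.6557 zd [-0.001 -0.002 -1.   ] F [-3.77 -4.86  6.05] T [-0.36  0.21 -0.12] op 0.169 q [ 0.12  0.44  1.77 -0.    0.94 -1.53]
```

>>> {"op": "jog_arm", "data": {"commands": [{"dx":0,"dy":0,"dz":0,"rx":0,"ry":0,"rz":-0.02,"grip":0.1},{"dx":0,"dy":0,"dz":0,"rx":0,"ry":0,"rz":-0.03,"grip":0.1},{"dx":0,"dy":0,"dz":0,"rx":0,"ry":0,"rz":-0.03,"grip":0.1}]}}

```text
time: 19.5
tool_pos: [0.5651, 0.0802, 0.0733]
tcp_rot: [-0.001, -0.029, 1.0, -0.001]
contact_force: [-3.5, -5.5, 5.5]
opening: 0.174
```

```bash
python3 st.py
```

```text
t 19.5 tcp [0.5651 0.0802 0.0733] yang 1.6279 zd [-0.001 -0.002 -1.   ] F [-3.47 -5.49  5.48] T [-0.28  0.25  0.44] op 0.174 q [ 0.12  0.44  1.77 -0.    0.94 -1.5 ]
```

The torque reversed to +0.44 N m at a wing yaw of 0.057, so the tooth is on the pawl. Release and rise.

>>> {"op": "jog_arm", "data": {"commands": [{"dx":0,"dy":0,"dz":0,"rx":0,"ry":0,"rz":0,"grip":1},{"dx":0,"dy":0,"dz":0,"rx":0,"ry":0,"rz":0,"grip":1},{"dx":0,"dy":0,"dz":0,"rx":0,"ry":0,"rz":0,"grip":1},{"dx":0,"dy":0,"dz":0,"rx":0,"ry":0,"rz":0,"grip":1},{"dx":0,"dy":0,"dz":0,"rx":0,"ry":0,"rz":0,"grip":1}]}}

```text
time: 20.0
tool_pos: [0.5655, 0.0815, 0.0724]
tcp_rot: [-0.001, -0.028, 1.0, -0.0]
contact_force: [0.5, -1.0, 0.6]
opening: 0.581
```

>>> {"op": "jog_arm", "data": {"commands": [{"dx":0,"dy":0,"dz":30,"rx":0,"ry":0,"rz":0,"grip":1},{"dx":0,"dy":0,"dz":70,"rx":0,"ry":0,"rz":0,"grip":1},{"dx":-40,"dy":0,"dz":100,"rx":0,"ry":0,"rz":0,"grip":1},{"dx":-80,"dy":0,"dz":130,"rx":0,"ry":0,"rz":0,"grip":1},{"dx":-120,"dy":0,"dz":150,"rx":0,"ry":0,"rz":0,"grip":1}]}}

```text
time: 20.5
tool_pos: [0.4451, 0.0814, 0.2243]
tcp_rot: [0.001, -0.028, 1.0, 0.0]
contact_force: [0.7, 0.2, -0.3]
opening: 0.994
```

>>> {"op": "jog_arm", "data": {"commands": [{"dx":-40,"dy":0,"dz":20,"rx":0,"ry":0,"rz":0,"grip":1},{"dx":-70,"dy":0,"dz":20,"rx":0,"ry":0,"rz":0,"grip":1},{"dx":-70,"dy":0,"dz":20,"rx":0,"ry":0,"rz":0,"grip":1},{"dx":-70,"dy":0,"dz":20,"rx":0,"ry":0,"rz":0,"grip":1}]}}

```text
time: 20.9
tool_pos: [0.3759, 0.0815, 0.243]
tcp_rot: [0.001, -0.028, 1.0, 0.0]
contact_force: [0.6, 0.1, -0.5]
opening: 1.004
```

```bash
python3 st.py; python3 - <<'E'
from rig import grab_frame
from h import *
for n in('scene','top'):
    f=grab_frame(n)
    Q=cloud(f).reshape(-1,3)
    sl=(slice(140,340),slice(180,440)) if n=='scene' else (slice(125,250),slice(170,300))
    cv2.imwrite(f'pics/{n}8.png',cv2.resize(f['frame'][sl][:,:,::-1],(624 if n=='top' else 780,600),interpolation=cv2.INTER_CUBIC))
    for nm,c,r,a,b in [('wing',(.566,.081),.045,.1,.12),('tab',(.455,.192),.03,.09,.105),('eyep',(.564,.299),.05,.02,.08),('viewer',(.69,.088),.04,.1,.125)]:
        S=Q[(np.hypot(Q[:,0]-c[0],Q[:,1]-c[1])<r)&(Q[:,2]>a)&(Q[:,2]<b)]
        if len(S)>5:
            w,V=np.linalg.eigh(np.cov(S[:,:2].T));print(n,nm,len(S),S.mean(0).round(4),np.arctan2(V[1,1],V[0,1]).round(4),cv2.minAreaRect(S[:,:2].astype(np.float32)*1000)[0])
E
```

```text
t 20.9 tcp [0.3759 0.0815 0.243 ] yang 1.6265 zd [ 0.001  0.    -1.   ] F [ 0.63  0.11 -0.47] T [-0.01  0.01 -0.06] op 1.004 q [ 0.18 -0.01  1.89 -0.    1.25 -1.44]
scene wing 246 [0.5667 0.0812 0.1079] -3.0845 (564.0910034179688, 79.77207946777344)
scene tab 69 [0.4509 0.1909 0.0961] 1.6221 (448.43829345703125, 190.70220947265625)
scene eyep 564 [0.5699 0.3034 0.0574] 1.735 (564.6470947265625, 302.0699768066406)
scene viewer 346 [0.6919 0.0904 0.1136] 2.2529 (689.87841796875, 87.76742553710938)
top wing 145 [0.5666 0.0817 0.1074] -3.0805 (566.4368896484375, 81.75910186767578)
top tab 32 [0.4523 0.1925 0.0966] 1.5935 (452.32464599609375, 192.50123596191406)
top eyep 209 [0.5662 0.3012 0.0596] 1.397 (567.0010986328125, 303.7362060546875)
top viewer 162 [0.6902 0.0886 0.1136] -2.4201 (691.76318359375, 89.37338256835938)
```

View pics/scene8.png

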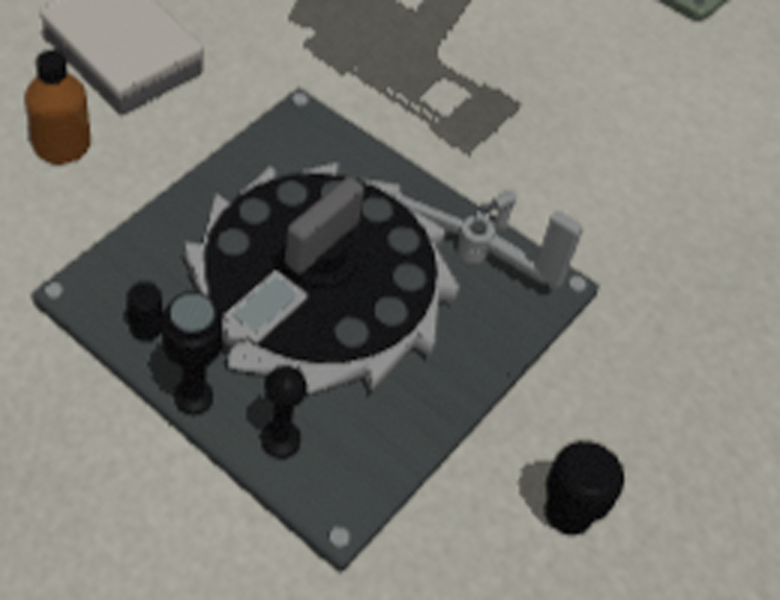

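View pics/top8.png

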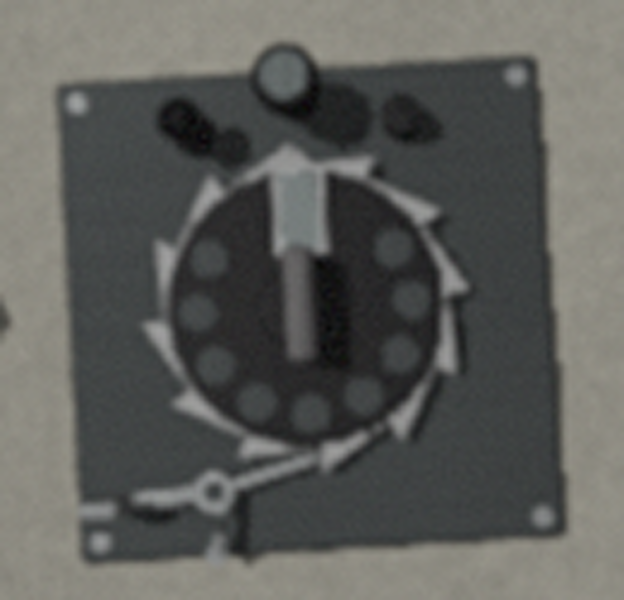

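The wing is at 0.057–0.061 rad against about 0.062 for the viewer, so under 1 mm sideways. The slide's tip at (288,150) points at the lens head at (285,78), and the pawl tip lies against a tooth at (320,458). The bystanders look unmoved, so I'm handing it in.

```bash
python3 -c "
from rig import sign_off
print(sign_off())"
```

```text
the job is handed in; nothing more can be done
None
```

The job is handed in at about 21 s of the 72 s allowed. The slide points at the viewer, tooth 3 rests on the engaged pawl, and the arm is clear; `sign_off` reports no verdict.

- **What I did:**
  - Flipped the pawl clear by straddling its tab.
  - Turned the disc back about 2.83 rad to its stop, in two grips because one would have passed the last joint's range. The twist rose to 1.2 N m at the stop.
  - Flipped the pawl in again and advanced the disc to about 1.57 rad.
  - Eased it back until the tooth met the pawl at +0.44 N m, then released and moved away.
- **Last checks:**
  - **Slide direction:** the wing is at 0.057–0.061 rad against about 0.062 rad for the viewer, so under 1 mm off sideways.
  - **Pawl:** it looks fully in. The tab is at (0.451–0.452, 0.191–0.193) m against the expected (0.452, 0.193) m.
  - **Bystanders:** the eyepiece measured unmoved to within 1 mm. The slide box and bottle I only compared by eye in the pictures; nothing came near them.
- **Faults on the way:** the first three move calls were refused because I left out some keys, and nothing moved. My first grip of the knob was about 2 mm off the disc's axis and built up about 11 N of side force, so I re-centred for the second grip.

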